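# Sort culture dishes and well plates on the revolving tray

## Task

A round culture dish and an oblong well plate have been left on the bench: sort them onto the revolving tray, the dish on the side of the upright divider where the other dish lies and the plate on the side where the other plate lies. They are too wide to pick up, so slide each one up the ramp through the gap in the rail, and push the divider round to bring the right side of the tray to the gap. Never tip any of the four, leave all of them lying flat and wholly on the disc at rest, and leave the tube rack, the specimen pot and the timer where they are.

Things in the scene. Friction and masses are not known exactly. Their poses are not given: they have to be found in the camera images.
- dish: the stray round culture dish with lid, clear plastic with pale brown medium, 94 mm across, 20 mm high, 70 g, lying on the bench outside the ramp. The side is upright from 6 mm to 20 mm up; below that it tapers in to 86 mm. Origin: centre of the underside, z up.
- plate: the stray oblong 24-well plate with lid, white and clear plastic, 128 mm (its x) by 86 mm (its y) by 20 mm high, 120 g, lying on the bench outside the ramp; its long side lies roughly across the ramp. Origin: centre of the underside, z up.
- dish_home: an identical dish that already lies on the tray's disc, on the dishes' side of the divider. Origin: centre of the underside.
- plate_home: an identical well plate that already lies on the tray's disc, on the plates' side of the divider. Origin: centre of the underside, x along its 128 mm.
- tray: turning aluminium disc, 400 mm across, top 8 mm above the bench, free to turn without stops about its upright axis; about 2 N pushed level 120 mm from the axis turns it and it stays where left. Origin: on the axis at bench height; x runs along the divider, y square to it, both turn with the disc. Each half holds one piece, about 88 mm along x and 64 mm out, the two at opposite ends of the divider.
- divider_top (a point): a point on the top edge of the tray's upright steel divider, 120 mm from the axis towards the tray's +x end, 91 mm above the bench. The divider runs right across the disc through its axis, 370 mm long, 6 mm thick with an 8 mm round bead along its top edge, and parts the disc into two halves.
- stand: the fixed base of the tray with a round guard rail just outside the disc: an 8 mm steel bar, its top 24 mm above the bench, 418 mm across on its centre line. Origin: on the tray's axis at bench height. Its +y axis points out through the only gap in the rail.
- gap (a point): middle of the gap in the rail, 209 mm from the tray's axis along the stand's +y, at disc height. The gap is about 228 mm wide. A 220 mm wide aluminium ramp rises from the bench (285 mm from the axis) to disc height (215 mm from the axis), then level to the disc. The rail's ends flare out beside the ramp to 290 mm apart, 245 mm from the axis, same height as the rail.
- rack: tube rack full of capped tubes, 206 by 96 mm, 114 mm high, standing loose; leave alone. Origin: centre of the underside, x along its length.
- pot: specimen pot with screw lid, 60 mm across, 72 mm high, standing loose; leave alone. Origin: centre of the underside.
- timer: flat bench timer, 70 by 85 mm, 24 mm high, lying loose; leave alone. Origin: centre of the underside.

How it is judged:
By the outcome, as a careful person would: the job done as asked, in the order asked, and still so for the second after the job is handed in, with the robot touching nothing.
It also fails if it takes over 70 s, if anything falls off the work surface, if the arm or the gripper's body presses on something with over 40 N, if the wrist force passes 120 N, or if a joint passes its speed limit or range.

## Robot

A 6-joint arm with a two-finger parallel gripper is mounted at the origin on the work surface. World frame = base frame: x ahead of the robot, y to its left, z up, the work surface at z = 0. Lengths are in m, angles in rad, forces in N, time in s.
With the tool pointing down it reaches from about 0.35 to 0.975 m from the base axis. Payload 4.9 kg.
Tool frame: the origin (TCP) lies midway between the tips of the shut fingers; the grasp point (between the pads) lies 19 mm behind it; x points along the fingers, y is the direction in which the jaws open and shut, and the axes are right-handed (so a half turn about x gives the same grasp; the last joint's range is limited). The gripper opens to 85 mm and grips with 20 to 120 N. Pads are 22 mm wide; open, the fingers measure 114 mm over their backs; the gripper's body (76 mm by 85 mm) begins 54 mm behind the grasp point. The pads swing forward as they close: fully open they stand 13 mm farther back than shut.
Start: joints at [1.148, 0.053, 1.613, -0, 1.476, -0.119], TCP at [0.187, 0.596, 0.231] pointing down, gripper open.
Joint ranges: [-3.01, 3.01], [-1.01, 2.22], [0.06, 2.58], [-1.02, 4.17], [0.09, 2.62], [-3.14, 3.14]. Speed limits (rad/s): [2.57, 2.57, 3.14, 3.14, 3.14, 3.14].

## Interface

Orientations are given as a unit quaternion [w, x, y, z].
In Python, from plant import manip gives the robot as it stands.
- The arm moves only by the tool send_rows, never from a script. Its argument "motion" is a list that holds one entry, the list of rows, each a list of 6 numbers: the shift along the world's x, y, z in cm, then the turn, a rotation vector about the world's x, y, z in rad. A call has 1 to 12 rows; each row shifts and turns the commanded pose from where the row before left it; what a row does not reach is not made up. A row lasts 1/12 s, in which the tool goes at most 41.7 mm and 7.16 degrees, less where a joint would pass 70% of its speed; a pose out of reach is approached as far as the arm can. A call with a gripper value outside its range is refused whole. "fingers" is the closure, from 0 (fully open) to 1 (shut), set as the call begins (left out, the last holds). The fingers move at their own pace and stop on an object; the grip force is fixed at half the most. Time passes only in rows, so rows that do not move let the fingers close. It gives the time, the measured TCP pose, the force and the opening at its end, in the units of the state.
- manip.state(): the state, without advancing time (a new reading comes with each control period).
- manip.grab_frame(name): name is "scene" or "side" or "wrist"; returns the picture (384x512x3 uint8, red, green, blue); there is no depth.
- manip.calibration(name): a dict with "mtx" (3x3 intrinsics, pixels), "k1" (the pictures are not rectified: a ray, as slopes to the right and down, at radius r is drawn at 1 + k1 r^2 times it, then the intrinsics apply), "cam_to_world" (4x4, takes a point from camera to world coordinates); the wrist camera has in their place "hand_eye" (4x4, takes a point from camera to tool coordinates, whose origin is the TCP and whose axes are the tool frame's). Camera axes: x right, y up, looking along -z (the intrinsics and any distortion apply to the point x, -y, -z); pixel columns grow to the right and rows downward; lengths in m; the calibration is good to about 2 mm. A picture is of the moment at which its call begins: read the wrist's pose just before it. calibration takes no time and is no camera call.
- manip.job_done(): hands the job in, once; it reports no verdict.
Trained networks look in the newest picture that a camera, given by its name, has taken for a name from the list of things; names that differ only in an ending like _2 or _b are one class to them, and where a whole thing is asked for, a point or a joint stands for the part that bears it (a point fixed in the world has none). Each returns a list of dicts, best first, with "confidence" (0 to 1); they miss things now and then, are a little off and sometimes report something else, mostly with a low value. They report only what shows in the picture. A call takes as long as a camera call.
- manip.boxes_of(query, camera): "centre" ([x, y, z] in m, in the coordinates of the camera as it stood for that picture, good to about 4 mm: the middle of the surface that is visible of it).
- manip.trace(query, camera): "region" (384x512 bool, what is visible of it).
- manip.landmark_of(query, camera): "centre" ([x, y, z] in m, in the coordinates of the camera as it stood for that picture, good to about 4 mm: a listed point, or the origin of a listed thing).
The state is a dict: "time": time; "joint_pos": joint angles; "joint_vel": joint speeds; "joint_efforts": joint torques, N m; "tool_pos": TCP position; "tool_rot": TCP orientation; "contact_force": force on the tool from outside, world axes, zero at the start; "ft_torque": the same for the moment, N m; "gripper_width": opening from 0.0 (shut) to 1.0 (fully open).
Only numpy, scipy, OpenCV 4.12 (cv2) and the standard library are available. Lean on these libraries where they do the work, as an engineer would, in place of code of your own. Each camera call takes 0.05 s, during which the arm holds its last target.

## Working session

There is one attempt and no reset: what is moved stays moved. The work goes in short steps, Python scripts to look and compute and a tool call to move; the robot and the scene stay as the last step left them, time stands still between calls to the robot, and variables do not carry over. Pictures are saved under pics/ and viewed, and the job is handed in when it is done.

Besides the shell and the picture viewer there is one more tool, called after "Emit:" as name(argument=value, ...) on one line, values as JSON. send_rows: Moves the arm, as the interface text tells. Its arguments: {"type":"object","properties":{"motion":{"type":"array","items":{"type":"array","items":{"type":"array","items":{"type":"number"}}}},"fingers":{"type":"number"}},"required":["motion"]}

```bash
mkdir -p pics; ls; cat > h.py <<'E'
from plant import manip
import numpy as np, cv2
def snap(n,f):
    im=manip.grab_frame(n); cv2.imwrite('pics/'+f,cv2.cvtColor(im,cv2.COLOR_RGB2BGR)); return im
def world(n,p):
    c=manip.calibration(n); return (np.array(c['cam_to_world'])@np.r_[p,1])[:3]
def find(q,n,k=2,f='landmark_of'):
    r=getattr(manip,f)(q,n)
    for d in r[:k]: print(q,n,np.round(world(n,d['centre']),4),round(d['confidence'],2))
    if not r: print(q,n,'none')
def proj(n,P):
    c=manip.calibration(n); T=np.linalg.inv(np.array(c['cam_to_world']));p=T@np.r_[P,1]
    s=np.array([p[0],-p[1]])/-p[2]; s=s*(1+c['k1']*(s@s)); m=np.array(c['mtx']); return m[:2,:2]@s+m[:2,2]
def unproj(n,uv,z):
    c=manip.calibration(n);m=np.array(c['mtx']);d=np.linalg.solve(m[:2,:2],np.array(uv,float)-m[:2,2])
    s=d.copy()
    for _ in range(20): s=d/(1+c['k1']*(s@s))
    T=np.array(c['cam_to_world']);r=T[:3,:3]@np.array([s[0],-s[1],-1]);o=T[:3,3]
    return o+r*(z-o[2])/r[2]
E
python3 - <<'E'
from h import *
s=manip.state();print(s)
snap('scene','s0.png');
for q in ['dish','plate','dish_home','plate_home','tray','divider_top','stand','gap','rack','pot','timer']: find(q,'scene')
snap('side','d0.png')
for q in ['dish','plate','tray','divider_top','gap','stand','rack','pot','timer']: find(q,'side')
print(manip.state()['time'])
E
```

```text
pics
{'time': 0.0, 'joint_pos': array([ 1.14796619e+00,  5.33543085e-02,  1.61429296e+00,  3.66163889e-05,
        1.47596292e+00, -1.19011529e-01]), 'joint_vel': array([-0.00035936, -0.00121016, -0.00146836, -0.00043729,  0.00021724,
       -0.00134147]), 'joint_efforts': array([ 5.89436549e-04, -3.93676078e+01, -3.70179963e+01, -2.72645548e-05,
        6.91347013e-03, -1.69813842e-05]), 'tool_pos': array([0.18672296, 0.59581546, 0.2300652 ]), 'tool_rot': array([ 0.69875985,  0.10632078,  0.69916647, -0.10768845]), 'contact_force': array([-0.95071767,  0.07916197,  0.22342256]), 'ft_torque': array([ 0.02231657, -0.02528765, -0.02628696]), 'gripper_width': 0.9989428863993984}
dish scene [ 0.5872  0.2736 -0.0033] 0.7
plate scene [0.4313 0.2488 0.0011] 0.82
dish_home scene [ 0.6013 -0.0768  0.0042] 0.67
plate_home scene [ 0.5249 -0.2807  0.0088] 0.56
tray scene [ 0.5633 -0.1786 -0.0015] 0.6
divider_top scene [ 0.664  -0.1138  0.0951] 0.96
stand scene none
gap scene [0.5431 0.0265 0.0101] 0.86
rack scene [ 0.5102 -0.5182  0.0032] 0.69
pot scene [ 0.7484  0.0541 -0.0015] 0.83
timer scene [ 0.5088  0.5437 -0.0007] 0.8
dish side [ 0.5902  0.2723 -0.0034] 0.81
plate side [4.295e-01 2.519e-01 1.000e-04] 0.74
tray side [ 0.5676 -0.1797  0.0022] 0.76
tray side [ 0.512   0.5466 -0.0027] 0.71
divider_top side [ 0.6654 -0.1137  0.0869] 0.81
gap side [0.5365 0.0298 0.0086] 0.64
stand side [ 0.6673 -0.1146  0.0882] 0.32
rack side [ 0.5137 -0.5161  0.001 ] 0.9
pot side [ 0.7492  0.0502 -0.002 ] 0.81
timer side [ 0.5127  0.5468 -0.0019] 0.84
1.1
```

View pics/s0.png

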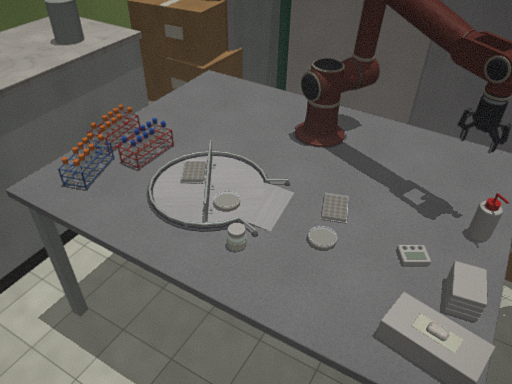

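View pics/d0.png

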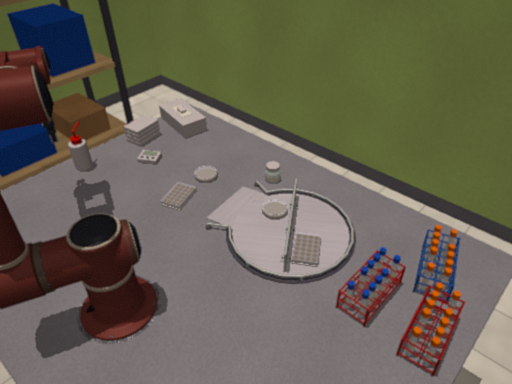

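```bash
cat >> h.py <<'E'
from scipy.spatial.transform import Rotation as R
def tool():
    s=manip.state();q=s['tool_rot'];M=R.from_quat([q[1],q[2],q[3],q[0]]).as_matrix()
    print('t',round(s['time'],2),'tcp',np.round(s['tool_pos'],4),'x',np.round(M[:,0],3),'jaw deg',round(np.degrees(np.arctan2(M[1,1],M[0,1])),1),'w',round(s['gripper_width'],2),'F',np.round(s['contact_force'],1),'q',np.round(s['joint_pos'],2))
def rect(q,n,z=0.02):
    r=manip.trace(q,n)
    for d in r[:3]:
        m=d['region'];ys,xs=np.nonzero(m)
        if len(xs)<10: continue
        P=np.array([unproj(n,(x,y),z)[:2] for x,y in zip(xs,ys)])
        c,wh,a=cv2.minAreaRect((P*1000).astype(np.float32)); print(q,n,round(d['confidence'],2),len(xs),'mean',P.mean(0).round(3),'rect',np.round(c,0),np.round(wh,0),round(a,1))
def overlay(n,axis,gdeg,tdeg,f,crop,extra=()):
    im=cv2.cvtColor(cv2.imread('pics/'+f),cv2.COLOR_BGR2BGR) if 0 else cv2.imread('pics/'+f)
    x0,y0,x1,y1=crop;k=min(800/(x1-x0),600/(y1-y0))
    big=cv2.resize(im[y0:y1,x0:x1],None,fx=k,fy=k,interpolation=cv2.INTER_CUBIC)
    def pl(pts,col):
        q=np.array([(proj(n,p)-[x0,y0]+.5)*k for p in pts]);cv2.polylines(big,[q.astype(np.int32).reshape(-1,1,2)],False,col,1)
    ax=np.r_[axis,0]
    def P(r,a,z): return [axis[0]+r*np.cos(a),axis[1]+r*np.sin(a),z]
    pl([P(.209,a,.024) for a in np.linspace(0,2*np.pi,80)],(0,0,255))
    pl([P(.2,a,.008) for a in np.linspace(0,2*np.pi,80)],(0,255,0))
    g=np.radians(gdeg);u=np.array([np.cos(g),np.sin(g)]);v=np.array([-u[1],u[0]])
    A=np.array(axis)
    def G(l,r,z): return np.r_[A+u*r+v*l,z]
    pl([G(-.11,.215,.008),G(-.11,.285,0),G(.11,.285,0),G(.11,.215,.008)],(255,0,0))
    pl([G(-.114,.18,.024),G(-.145,.245,.024)],(255,0,255));pl([G(.114,.18,.024),G(.145,.245,.024)],(255,0,255))
    t=np.radians(tdeg)
    pl([P(-.185,t,.091),P(.185,t,.091)],(0,255,255)); pl([P(.12,t,.091),P(.12,t,.008)],(0,255,255))
    for e in extra: pl(e,(255,255,0))
    cv2.imwrite('pics/o_'+f,big)
E
python3 - <<'E'
from h import *
tool()
for n in ['scene','side']:
    for q in ['plate','dish','plate_home','dish_home']: rect(q,n,.02 if 'home' not in q else .028)
overlay('scene',[.5655,-.179],97,33,'s0.png',(130,130,370,270))
overlay('side',[.5655,-.179],97,33,'d0.png',(150,140,370,290))
E
```

```text
t 1.1 tcp [0.187  0.5964 0.2313] x [-0. -0. -1.] jaw deg 72.6 w 1.0 F [-0.3  0.6  0.3] q [ 1.15  0.05  1.61 -0.    1.48 -0.12]
plate scene 0.87 687 mean [0.445 0.254] rect [442. 254.] [146.  84.] 18.9
dish scene 0.74 565 mean [0.597 0.276] rect [597. 274.] [ 94. 102.] 82.7
dish scene 0.69 547 mean [ 0.527 -0.275] rect [ 525. -277.] [146.  87.] 31.1
plate_home scene 0.71 553 mean [ 0.536 -0.269] rect [ 534. -269.] [146.  87.] 30.9
plate_home scene 0.68 569 mean [0.53  0.543] rect [530. 542.] [81. 86.] 31.5
dish_home scene 0.91 447 mean [ 0.613 -0.071] rect [612. -71.] [105.  91.] 47.0
plate side 0.96 655 mean [0.419 0.238] rect [422. 239.] [148. 102.] 16.5
dish side 0.87 321 mean [0.578 0.264] rect [578. 264.] [106.  91.] 41.3
plate_home side 0.73 845 mean [ 0.513 -0.284] rect [ 516. -281.] [140.  85.] 30.7
dish_home side 0.96 415 mean [ 0.592 -0.084] rect [595. -84.] [107.  89.] 41.3Traceback (most recent call last):
  File "<stdin>", line 4, in <module>
  File "h.py", line 29, in rect
    P=np.array([unproj(n,(x,y),z)[:2] for x,y in zip(xs,ys)])
                ~~~~~~^^^^^^^^^^^
  File "h.py", line 15, in unproj
    c=manip.calibration(n);m=np.array(c['mtx']);d=np.linalg.solve(m[:2,:2],np.array(uv,float)-m[:2,2])
ValueError: time passes only in moves, steps and waits
```

```bash
ls pics
```

```text
d0.png
s0.png
```

```bash
sed -i "s/manip.calibration(n)/cal(n)/g" h.py; cat >> h.py <<'E'
_c={}
def cal(n):
    if n not in _c: _c[n]=manip.calibration(n)
    return _c[n]
E
python3 - <<'E'
from h import *
overlay('scene',[.5655,-.179],97,33,'s0.png',(130,130,370,270))
overlay('side',[.5655,-.179],97,33,'d0.png',(150,140,370,290))
tool()
E
```

```text
t 1.5 tcp [0.187  0.5964 0.2313] x [ 0. -0. -1.] jaw deg 72.6 w 1.0 F [ 0.2  0.  -0.2] q [ 1.15  0.05  1.61 -0.    1.48 -0.12]
```

View pics/o_s0.png

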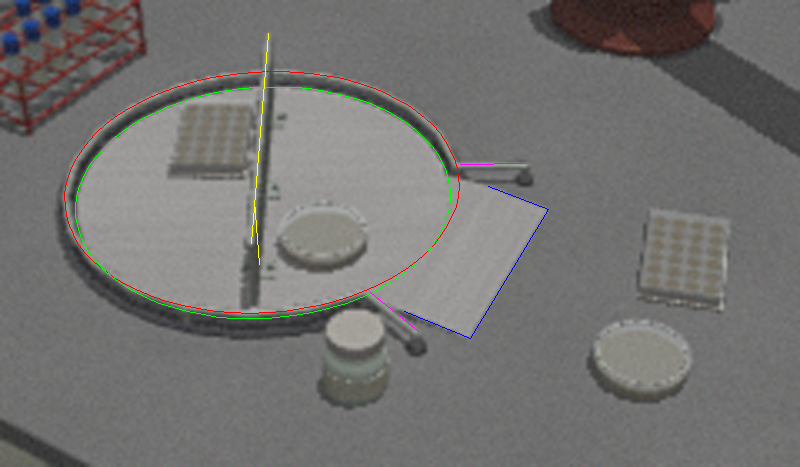

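View pics/o_d0.png

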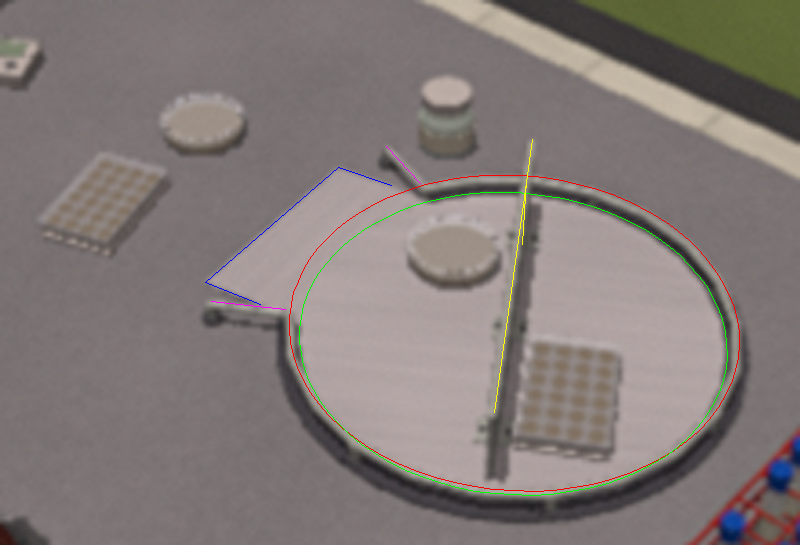

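Emit:
send_rows(motion=[[[2.35,-3.4,0,0,0,0],[2.35,-3.4,0,0,0,0],[2.35,-3.4,0,0,0,0],[2.35,-3.4,0,0,0,0],[2.35,-3.4,0,0,0,0],[2.35,-3.4,0,0,0,0],[2.35,-3.4,0,0,0,0],[2.35,-3.4,0,0,0,0],[2.35,-3.4,0,0,0,0],[2.35,-3.4,0,0,0,0],[2.35,-3.4,0,0,0,0],[2.35,-3.4,0,0,0,0]]], fingers=1)

```text
time: 2.5
tool_pos: [0.4698, 0.1865, 0.2317]
tool_rot: [0.699, 0.107, 0.699, -0.107]
contact_force: [0.6, 1.0, 0.0]
gripper_width: 0.001
```

Emit:
send_rows(motion=[[[2.35,-3.4,-0.5,0,0,0],[2.35,-3.4,-0.5,0,0,0],[2.35,-3.4,-0.5,0,0,0],[2.35,-3.4,-0.5,0,0,0],[2.35,-3.4,-0.5,0,0,0],[2.35,-3.4,-0.5,0,0,0],[2.35,-3.4,-0.5,0,0,0],[2.35,-3.4,-0.5,0,0,0],[0,0,-3,0,0,0],[0,0,-3,0,0,0],[0,0,-3,0,0,0]]])

```text
time: 3.42
tool_pos: [0.6578, -0.0849, 0.1007]
tool_rot: [0.699, 0.108, 0.698, -0.108]
contact_force: [-0.3, -0.4, -1.0]
gripper_width: 0.005
```

```bash
cat >> h.py <<'E'
def arc(r,a0,a1,n):
    a=np.radians(np.linspace(a0,a1,n+1));p=100*r*np.c_[np.cos(a),np.sin(a)]
    print(np.diff(p,axis=0).round(2).tolist(), 'end',(p[-1]/100+[.5655,-.179]).round(4))
E
python3 -c "
from h import *
arc(.132,45.6,-33,14)"
```

```text
[[0.88, -0.95], [0.78, -1.03], [0.68, -1.1], [0.57, -1.16], [0.45, -1.21], [0.33, -1.25], [0.2, -1.28], [0.08, -1.29], [-0.05, -1.29], [-0.17, -1.28], [-0.3, -1.26], [-0.42, -1.22], [-0.54, -1.18], [-0.65, -1.12]] end [ 0.6762 -0.2509]
```

Emit:
send_rows(motion=[[[0,0,-2.5,0,0,0],[0,0,-2.5,0,0,0],[0.9,-0.95,0,0,0,0],[0.8,-1.05,0,0,0,0],[0.7,-1.1,0,0,0,0],[0.55,-1.15,0,0,0,0],[0.45,-1.2,0,0,0,0],[0.35,-1.25,0,0,0,0],[0.2,-1.3,0,0,0,0],[0.1,-1.3,0,0,0,0]]])

```text
time: 4.25
tool_pos: [0.6979, -0.1782, 0.0519]
tool_rot: [0.699, 0.107, 0.699, -0.107]
contact_force: [-2.4, 1.3, 1.9]
gripper_width: -0.001
```

Emit:
send_rows(motion=[[[-0.05,-1.3,0,0,0,0],[-0.2,-1.3,0,0,0,0],[-0.3,-1.25,0,0,0,0],[-0.4,-1.2,0,0,0,0],[-0.55,-1.2,0,0,0,0],[-0.65,-1.1,0,0,0,0],[0,0,0,0,0,0]]])

```text
time: 4.83
tool_pos: [0.6747, -0.2531, 0.0512]
tool_rot: [0.699, 0.107, 0.699, -0.108]
contact_force: [-0.3, 0.0, -0.4]
gripper_width: 0.0
```

```bash
python3 - <<'E'
from h import *
tool()
snap('scene','s1.png'); find('divider_top','scene');find('dish_home','scene')
tool()
E
```

```text
t 4.83 tcp [ 0.6747 -0.2531  0.0512] x [-0.    -0.002 -1.   ] jaw deg 72.5 w 0.0 F [-0.3  0.  -0.4] q [-0.46  0.42  1.49 -0.    1.23 -1.73]
divider_top scene [ 0.6463 -0.2631  0.0921] 0.66
dish_home scene none
t 4.98 tcp [ 0.6757 -0.2505  0.0509] x [ 0. -0. -1.] jaw deg 72.6 w 0.0 F [0.3 0.6 0. ] q [-0.46  0.42  1.49 -0.    1.23 -1.72]
```

View pics/s1.png

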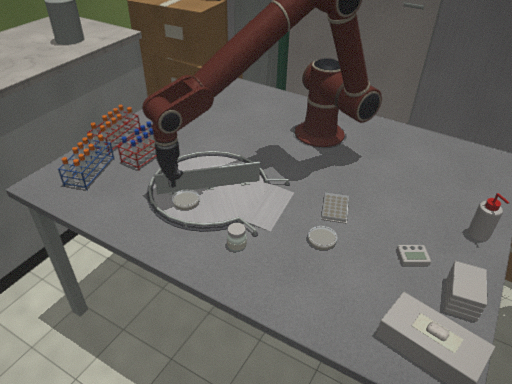

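Emit:
send_rows(motion=[[[0,0,3,0,0,0],[0,0,3,0,0,0],[0,0,3,0,0,0],[-0.5,4,0,0,0,-0.115],[-0.5,4,0,0,0,-0.115],[-0.5,4,0,0,0,-0.115],[-0.5,4,0,0,0,-0.115]]])

```text
time: 5.57
tool_pos: [0.6557, -0.0882, 0.1414]
tool_rot: [0.656, 0.265, 0.655, -0.265]
contact_force: [0.4, 0.4, 0.9]
gripper_width: -0.001
```

Emit:
send_rows(motion=[[[-0.5,4,0,0,0,-0.115],[-0.5,4,0,0,0,-0.115],[-0.5,4,0,0,0,-0.115],[-0.5,4,0,0,0,-0.115],[-0.5,4,0,0,0,-0.115],[-0.5,4,0,0,0,-0.115],[-0.5,4,0,0,0,-0.115],[-0.5,4,0,0,0,-0.115],[-0.5,4,0,0,0,0],[-0.5,4,0,0,0,0],[-0.9,3.6,0,0,0,0]]], fingers=0.3)

```text
time: 6.48
tool_pos: [0.5964, 0.3488, 0.1412]
tool_rot: [0.472, 0.527, 0.471, -0.527]
contact_force: [0.1, -0.0, 0.2]
gripper_width: 0.7
```

```bash
python3 - <<'E'
from h import *
tool()
snap('wrist','w1.png'); 
snap('scene','s2.png'); find('dish','scene',3); find('divider_top','scene')
snap('side','d2.png'); find('dish','side',3); find('divider_top','side'); find('plate','side')
tool()
E
```

```text
t 6.48 tcp [0.5964 0.3488 0.1412] x [ 0.001  0.    -1.   ] jaw deg -6.4 w 0.7 F [ 0.1 -0.   0.2] q [ 0.42  0.27  1.53 -0.    1.35  0.53]
dish scene [ 0.5841  0.271  -0.0028] 0.89
dish scene [ 7.498e-01  5.720e-02 -5.000e-04] 0.75
dish scene [5.079e-01 5.395e-01 3.000e-04] 0.72
divider_top scene [ 0.6472 -0.266   0.0962] 0.66
divider_top scene [0.5433 0.0237 0.0088] 0.42
dish side [ 0.5873  0.2719 -0.0036] 0.55
divider_top side [ 0.6464 -0.2671  0.0871] 0.84
divider_top side [0.536  0.0308 0.0072] 0.33
plate side [ 0.4304  0.2504 -0.0018] 0.73
plate side [ 0.5666 -0.1822  0.0007] 0.18
t 6.88 tcp [0.5973 0.3446 0.1412] x [-0. -0. -1.] jaw deg -6.6 w 0.7 F [ 0.  -0.8 -0.3] q [ 0.42  0.27  1.53 -0.    1.35  0.53]
```

View pics/w1.png

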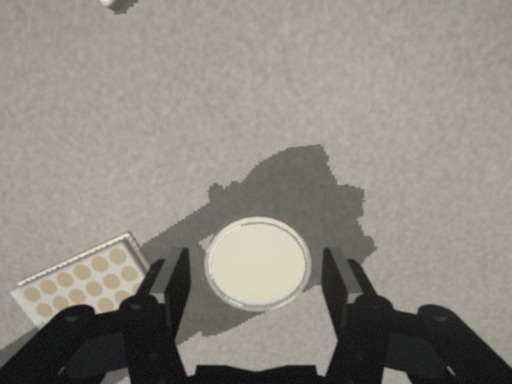

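View pics/d2.png

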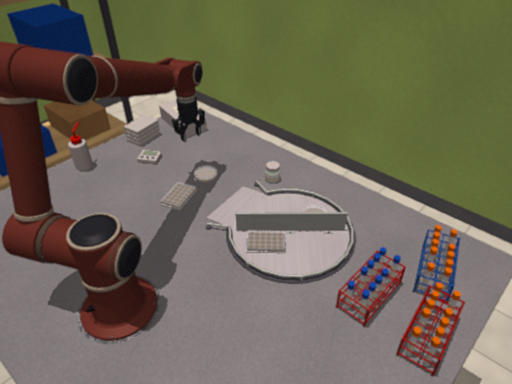

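Emit:
send_rows(motion=[[[0,0,-4,0,0,0],[0,0,-4,0,0,0],[0,0,-3.5,0,0,0],[0,0,-1.4,0,0,0],[0,0,-0.6,0,0,0],[-0.12,-1,0,0,0,0],[-0.12,-1,0,0,0,0],[-0.12,-1,0,0,0,0],[-0.12,-1,0,0,0,0],[-0.12,-1,0,0,0,0],[-0.12,-1,0,0,0,0]]])

```text
time: 7.8
tool_pos: [0.5907, 0.2851, 0.0081]
tool_rot: [0.471, 0.529, 0.471, -0.527]
contact_force: [1.2, 1.6, 0.2]
gripper_width: 0.697
```

```bash
python3 - <<'E'
from h import *
tool()
snap('wrist','w2.png'); 
E
```

```text
t 7.8 tcp [0.5907 0.2851 0.0081] x [ 0.003  0.001 -1.   ] jaw deg -6.5 w 0.7 F [1.2 1.6 0.2] q [0.34 0.34 1.68 0.   1.12 0.45]
```

View pics/w2.png

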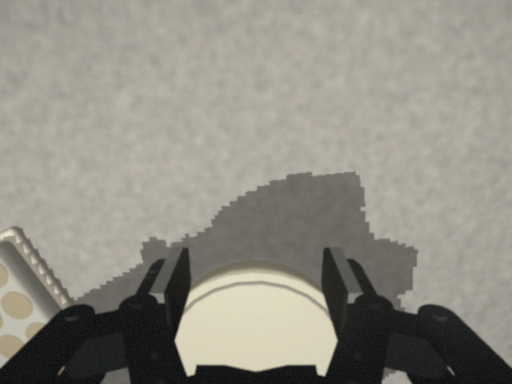

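Emit:
send_rows(motion=[[[-0.15,-1.3,0,0,0,0],[-0.15,-1.3,0,0,0,0],[-0.15,-1.3,0,0,0,0],[-0.15,-1.3,0,0,0,0],[-0.15,-1.3,0,0,0,0],[-0.15,-1.3,0,0,0,0],[-0.15,-1.3,0,0,0,0],[-0.15,-1.3,0,0,0,0],[-0.15,-1.3,0,0,0,0],[-0.15,-1.3,0,0,0,0],[-0.15,-1.3,0,0,0,0],[-0.15,-1.3,0,0,0,0]]])

```text
time: 8.85
tool_pos: [0.5715, 0.1285, 0.0063]
tool_rot: [-0.471, -0.527, -0.471, 0.527]
contact_force: [-0.2, 1.7, 1.4]
gripper_width: 0.702
```

```bash
python3 - <<'E'
from h import *
tool()
snap('side','d3.png');find('dish','side',3) 
E
```

```text
t 8.85 tcp [0.5715 0.1285 0.0063] x [-0. -0. -1.] jaw deg -6.5 w 0.7 F [-0.2  1.7  1.4] q [ 0.09  0.2   1.85 -0.    1.08  0.21]
dish side [5.651e-01 8.170e-02 1.000e-04] 0.68
```

View pics/d3.png

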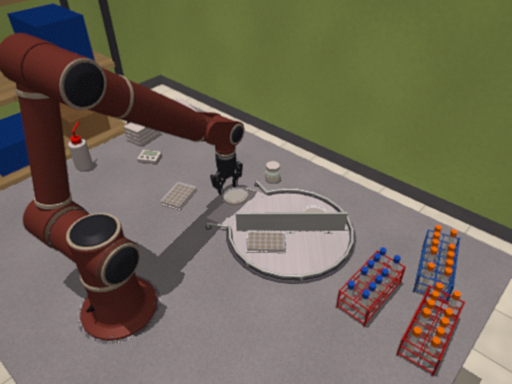

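Emit:
send_rows(motion=[[[-0.15,-1.3,0.1,0,0,0],[-0.15,-1.3,0.15,0,0,0],[-0.15,-1.3,0.15,0,0,0],[-0.15,-1.3,0.15,0,0,0],[-0.15,-1.3,0.15,0,0,0],[-0.15,-1.3,0.15,0,0,0],[-0.15,-1.3,0.1,0,0,0],[-0.15,-1.2,0,0,0,0],[-0.12,-1.1,0,0,0,0],[-0.1,-1,0,0,0,0],[-0.05,-0.5,0,0,0,0],[0,0,0,0,0,0]]])

```text
time: 9.95
tool_pos: [0.557, -0.0003, 0.0158]
tool_rot: [-0.471, -0.528, -0.471, 0.528]
contact_force: [-0.1, 0.2, -0.1]
gripper_width: 0.701
```

```bash
python3 - <<'E'
from h import *
tool()
snap('side','d4.png');find('dish','side',3);find('divider_top','side');find('plate','side',3)
E
```

```text
t 9.95 tcp [ 5.57e-01 -3.00e-04  1.58e-02] x [-0. -0. -1.] jaw deg -6.5 w 0.7 F [-0.1  0.2 -0.1] q [-0.13  0.13  1.92 -0.    1.09 -0.02]
dish side [ 0.55   -0.0469  0.0042] 0.5
divider_top side [ 0.6416 -0.2686  0.0894] 0.85
plate side [ 0.4293  0.2521 -0.0013] 0.74
```

View pics/d4.png

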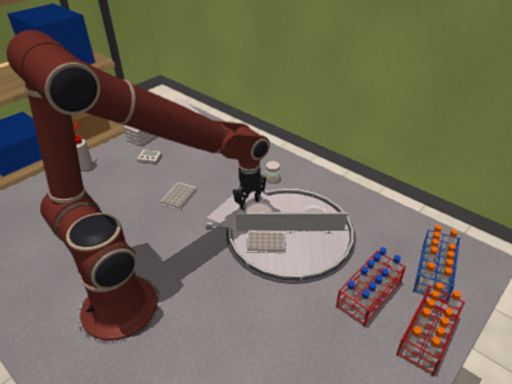

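Emit:
send_rows(motion=[[[-0.06,-0.5,0,0,0,0],[-0.06,-0.5,0,0,0,0],[0,0,0,0,0,0],[0.1,0.8,0,0,0,0],[0,0,3.5,0,0,0],[0,0,3.5,0,0,0],[0,0,3.5,0,0,0],[0,0,0,0,0,0]]])

```text
time: 10.82
tool_pos: [0.562, -0.0011, 0.1296]
tool_rot: [0.475, 0.531, 0.467, -0.524]
contact_force: [2.6, -0.8, 2.1]
gripper_width: 0.699
```

Emit:
send_rows(motion=[[[-2.6,-2.75,0.5,0,0,0],[-2.6,-2.75,0,0,0,0],[-2.6,-2.75,0,0,0,0],[-2.6,-2.75,0,0,0,0],[0,0,0,0,0,0]]], fingers=1)

```text
time: 11.23
tool_pos: [0.4497, -0.1138, 0.1251]
tool_rot: [-0.47, -0.528, -0.47, 0.529]
contact_force: [-0.6, 0.9, 0.4]
gripper_width: 0.005
```

```bash
python3 - <<'E'
from h import *
tool()
snap('scene','s5.png');find('dish','scene',3);find('divider_top','scene')
snap('side','d5.png');find('dish','side',3);find('divider_top','side')
arc(.131,150,-21,24)
E
```

```text
t 11.23 tcp [ 0.4497 -0.1138  0.1251] x [-0.002 -0.001 -1.   ] jaw deg -6.7 w 0.0 F [-0.6  0.9  0.4] q [-0.41 -0.26  2.08 -0.    1.32 -0.29]
dish scene [ 0.5468 -0.0566  0.004 ] 0.72
divider_top scene [ 0.6445 -0.266   0.0944] 0.71
dish side [ 0.5521 -0.0555  0.0049] 0.44
divider_top side [ 0.6436 -0.2671  0.087 ] 0.97
[[0.9, 1.36], [1.06, 1.23], [1.21, 1.09], [1.33, 0.94], [1.44, 0.76], [1.52, 0.58], [1.58, 0.39], [1.62, 0.19], [1.63, -0.02], [1.61, -0.22], [1.57, -0.42], [1.51, -0.61], [1.42, -0.79], [1.31, -0.96], [1.18, -1.12], [1.04, -1.26], [0.87, -1.37], [0.7, -1.47], [0.51, -1.55], [0.31, -1.6], [0.11, -1.62], [-0.09, -1.63], [-0.29, -1.6], [-0.49, -1.55]] end [ 0.6878 -0.2259]
```

View pics/s5.png

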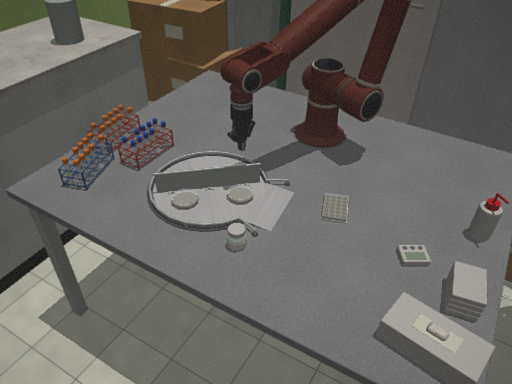

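Emit:
send_rows(motion=[[[0,0,-3.7,0,0,0],[0,0,-3.7,0,0,0],[0.9,1.35,0,0,0,0],[1.05,1.25,0,0,0,0],[1.2,1.1,0,0,0,0],[1.35,0.95,0,0,0,0],[1.45,0.75,0,0,0,0],[1.5,0.6,0,0,0,0],[1.6,0.4,0,0,0,0],[1.6,0.2,0,0,0,0],[1.65,0,0,0,0,0],[1.6,-0.2,0,0,0,0]]])

```text
time: 12.53
tool_pos: [0.5929, -0.046, 0.0517]
tool_rot: [-0.472, -0.526, -0.472, 0.527]
contact_force: [-3.0, -2.9, 3.2]
gripper_width: -0.003
```

Emit:
send_rows(motion=[[[1.55,-0.4,0,0,0,0],[1.5,-0.6,0,0,0,0],[1.4,-0.8,0,0,0,0],[1.3,-0.95,0,0,0,0],[1.2,-1.1,0,0,0,0],[1.05,-1.25,0,0,0,0],[0.85,-1.35,0,0,0,0],[0.7,-1.45,0,0,0,0],[0.5,-1.55,0,0,0,0],[0.3,-1.6,0,0,0,0],[0.1,-1.3,0,0,0,0],[-0.05,-1,0,0,0,0]]])

```text
time: 13.53
tool_pos: [0.6961, -0.1819, 0.0514]
tool_rot: [-0.471, -0.527, -0.471, 0.527]
contact_force: [0.4, 4.4, 1.1]
gripper_width: 0.002
```

Emit:
send_rows(motion=[[[-0.1,-0.8,0,0,0,0],[-0.2,-0.8,0,0,0,0],[0,0,0,0,0,0]]])

```text
time: 13.78
tool_pos: [0.6923, -0.1983, 0.0518]
tool_rot: [-0.471, -0.527, -0.47, 0.528]
contact_force: [0.2, 0.3, 0.6]
gripper_width: 0.003
```

```bash
python3 - <<'E'
from h import *
tool()
snap('scene','s6.png');find('dish','scene',3);find('plate','scene',3);find('plate_home','scene',3);find('divider_top','scene')
snap('side','d6.png');find('dish','side',3);find('divider_top','side')
E
```

```text
t 13.78 tcp [ 0.6923 -0.1983  0.0518] x [-0.    -0.001 -1.   ] jaw deg -6.5 w 0.0 F [0.2 0.3 0.6] q [-0.38  0.42  1.49 -0.    1.23 -0.27]
dish scene [ 0.6367 -0.2797  0.0062] 0.6
plate scene [ 0.434   0.2471 -0.0025] 0.7
plate_home scene [ 0.6595 -0.1479  0.009 ] 0.64
divider_top scene [ 0.453  -0.1424  0.0928] 0.94
dish side [ 0.639  -0.2785  0.0023] 0.9
divider_top side [ 0.4541 -0.14    0.0898] 0.84
```

View pics/s6.png

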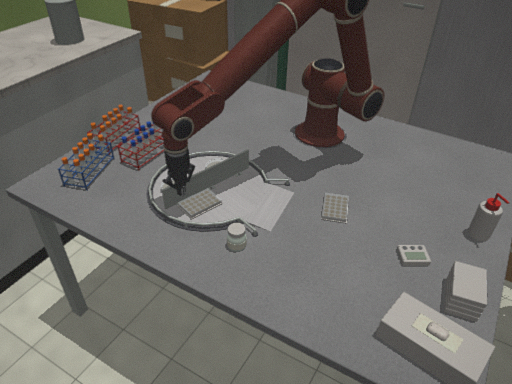

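View pics/d6.png

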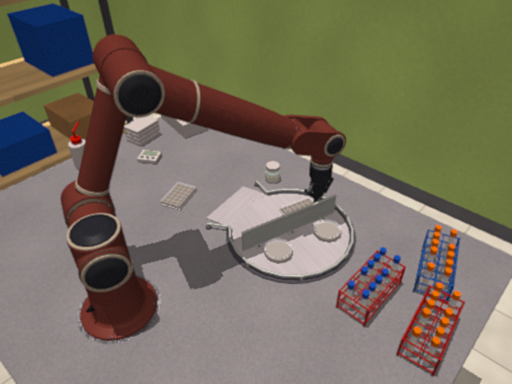

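Emit:
send_rows(motion=[[[-0.15,-1,0,0,0,0],[-0.25,-1,0,0,0,0],[-0.3,-0.8,0,0,0,0],[0,0,0,0,0,0],[0,0,3.5,0,0,0],[0,0,4,0,0,0]]])

```text
time: 14.68
tool_pos: [0.6826, -0.2241, 0.1221]
tool_rot: [-0.468, -0.526, -0.474, 0.529]
contact_force: [1.4, -0.8, 0.9]
gripper_width: 0.0
```

```bash
python3 - <<'E'
from h import *
tool()
snap('scene','s7.png');find('plate','scene',3);find('plate_home','scene',3);find('divider_top','scene');rect('plate','scene')
snap('side','d7.png');find('dish','side',3);find('divider_top','side');rect('plate','side')
E
```

```text
t 14.68 tcp [ 0.6826 -0.2241  0.1221] x [-0.009  0.004 -1.   ] jaw deg -6.5 w 0.0 F [ 1.4 -0.8  0.9] q [-0.42  0.35  1.46 -0.    1.34 -0.31]
plate scene [ 0.4352  0.2477 -0.0025] 0.65
plate_home scene [ 0.6681 -0.1727  0.0054] 0.65
divider_top scene [ 0.4631 -0.1147  0.0949] 0.93
plate scene 0.8 748 mean [0.443 0.255] rect [441. 254.] [153.  90.] 18.8
dish side [ 0.6159 -0.2956  0.0088] 0.61
divider_top side [ 0.4638 -0.1141  0.0861] 0.74
plate side 0.77 625 mean [0.42 0.24] rect [422. 240.] [144. 100.] 16.5
plate side 0.61 3110 mean [ 0.51  -0.145] rect [ 551. -159.] [450. 495.] 6.4
```

Emit:
send_rows(motion=[[[-2.5,3.2,0.5,0,0,-0.115],[-2.5,3.2,0,0,0,-0.115],[-2.5,3.2,0,0,0,-0.115],[-2.5,3.2,0,0,0,-0.115],[-2.5,3.2,0,0,0,-0.115],[-2.5,3.2,0,0,0,-0.115],[-2.5,3.2,0,0,0,-0.115],[-2.5,3.2,0,0,0,-0.115],[-2.5,3.2,0,0,0,-0.115],[-2.5,3.2,0,0,0,-0.115]]], fingers=0.4)

```text
time: 15.97
tool_pos: [0.4342, 0.0959, 0.1307]
tool_rot: [-0.107, -0.698, -0.107, 0.7]
contact_force: [1.1, 1.0, 0.8]
gripper_width: 0.597
```

Emit:
send_rows(motion=[[[-2.5,3.2,0,0,0,0],[-2.5,3.2,0,0,0,0],[-2.3,2.9,0,0,0,0],[-2.3,2.9,0,0,0,0],[0,0,0,0,0,0]]])

```text
time: 16.38
tool_pos: [0.3362, 0.2202, 0.1306]
tool_rot: [-0.111, -0.697, -0.112, 0.699]
contact_force: [0.7, -1.1, -0.6]
gripper_width: 0.599
```

```bash
python3 - <<'E'
from h import *
tool()
snap('wrist','w8.png')
tool()
E
```

```text
t 16.38 tcp [0.3362 0.2202 0.1306] x [-0.003  0.001 -1.   ] jaw deg -71.8 w 0.6 F [ 0.7 -1.1 -0.6] q [ 0.39 -0.45  2.21  0.    1.38  1.65]
t 16.43 tcp [0.3381 0.2185 0.1308] x [-0.001 -0.    -1.   ] jaw deg -71.9 w 0.6 F [ 0.  -1.   0.1] q [ 0.39 -0.45  2.21  0.    1.38  1.64]
```

View pics/w8.png

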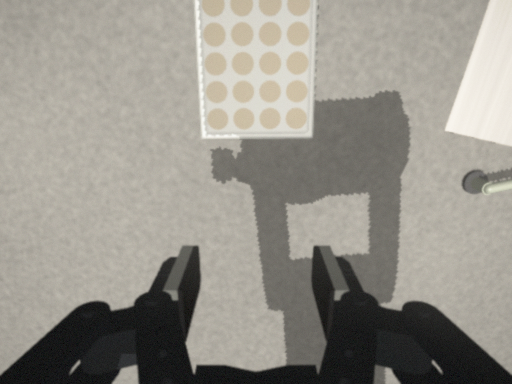

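Emit:
send_rows(motion=[[[0,0,-4,0,0,0],[0,0,-4,0,0,0],[0,0,-3.2,0,0,0],[0,0,-1.2,0,0,0],[1.15,0.36,0,0,0,0],[1.15,0.36,0,0,0,0],[1.15,0.36,0,0,0,0],[1.15,0.36,0,0,0,0],[1.15,0.36,0,0,0,0],[1.15,0.36,0,0,0,0],[1.15,0.36,0,0,0,0],[1.15,0.36,0,0,0,0]]])

```text
time: 17.43
tool_pos: [0.4332, 0.2442, 0.0068]
tool_rot: [-0.109, -0.698, -0.108, 0.699]
contact_force: [-1.2, -0.3, -0.1]
gripper_width: 0.599
```

Emit:
send_rows(motion=[[[0.7,0.22,0,0,0,0],[0,0,0,0,0,0]]])

```text
time: 17.6
tool_pos: [0.4411, 0.2471, 0.0076]
tool_rot: [0.109, 0.699, 0.109, -0.699]
contact_force: [0.9, -0.1, 0.6]
gripper_width: 0.6
```

```bash
python3 - <<'E'
from h import *
tool()
snap('scene','s9.png');find('plate','scene',2);rect('plate','scene')
snap('side','d9.png');find('plate','side',2);rect('plate','side')
tool()
E
```

```text
t 17.6 tcp [0.4411 0.2471 0.0076] x [ 0. -0. -1.] jaw deg -72.3 w 0.6 F [ 0.9 -0.1  0.6] q [ 0.36  0.03  2.05 -0.    1.07  1.63]
plate scene [ 0.512   0.2715 -0.0022] 0.65
plate scene 0.81 793 mean [0.524 0.278] rect [521. 278.] [145.  87.] 17.3
plate side [ 0.5085  0.2749 -0.001 ] 0.84
plate side 0.58 314 mean [0.507 0.254] rect [501. 263.] [148.  95.] 17.3
t 17.9 tcp [0.4387 0.2475 0.0076] x [-0.001 -0.    -1.   ] jaw deg -72.2 w 0.6 F [-0.3  0.7  0.5] q [ 0.37  0.02  2.05 -0.    1.07  1.63]
```

View pics/s9.png

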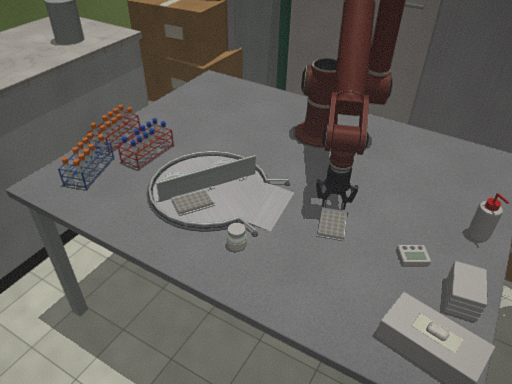

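Emit:
send_rows(motion=[[[-0.95,-0.3,0,0,0,0],[-0.95,-0.3,0.5,0,0,0],[0,0,3.9,0,0,0],[0,0,3.9,0,0,0.12],[0,0,3.9,0,0,0.12],[0.4,1,0,0,0,0.12],[0.4,1,0,0,0,0.12],[0.4,1,0,0,0,0.12],[0.5,1,0,0,0,0.12],[0.5,1,0,0,0,0.12],[0.5,1,0,0,0,0.12],[0.5,1,0,0,0,0.12]]])

```text
time: 18.9
tool_pos: [0.4514, 0.312, 0.1296]
tool_rot: [-0.455, -0.541, -0.455, 0.542]
contact_force: [-0.0, 0.5, 0.1]
gripper_width: 0.601
```

Emit:
send_rows(motion=[[[0.8,1,0,0,0,0.12],[0.8,1,0,0,0,0.12],[0.8,1,0,0,0,0.12],[1.1,0.55,0,0,0,0.12],[0,0,0,0,0,0]]], fingers=0.3)

```text
time: 19.32
tool_pos: [0.4877, 0.3478, 0.1299]
tool_rot: [0.57, 0.419, 0.569, -0.419]
contact_force: [-0.3, -0.0, 0.6]
gripper_width: 0.699
```

```bash
python3 - <<'E'
from h import *
tool()
snap('wrist','w10.png')
tool()
E
```

```text
t 19.32 tcp [0.4877 0.3478 0.1299] x [ 0.001  0.    -1.   ] jaw deg 17.3 w 0.7 F [-0.3 -0.   0.6] q [ 0.5   0.07  1.77 -0.    1.3   0.19]
t 19.37 tcp [0.4869 0.3473 0.1297] x [-0.001 -0.    -1.   ] jaw deg 17.0 w 0.7 F [ 0.  -0.7  0.2] q [ 0.5   0.07  1.77 -0.    1.3   0.2 ]
```

View pics/w10.png

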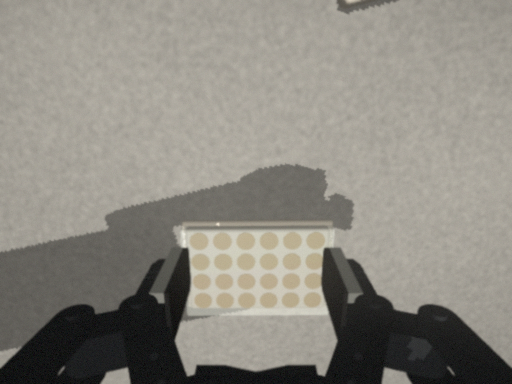

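Emit:
send_rows(motion=[[[0,0,-4,0,0,0],[0,0,-4,0,0,0],[0,0,-3.3,0,0,0],[0,0,-1.2,0,0,0],[0.28,-1,0,0,0,0],[0.28,-1,0,0,0,0],[0.28,-1,0,0,0,0],[0.28,-1.2,0,0,0,0],[0.28,-1.3,0,0,0,-0.017],[0.28,-1.3,0,0,0,-0.017],[0.28,-1.3,0,0,0,-0.017],[0.28,-1.3,0,0,0,-0.017]]])

```text
time: 20.37
tool_pos: [0.5104, 0.2519, 0.0055]
tool_rot: [0.554, 0.44, 0.554, -0.439]
contact_force: [-0.0, 0.7, 0.4]
gripper_width: 0.698
```

```bash
python3 - <<'E'
from h import *
tool()
snap('wrist','w11.png')
snap('scene','s11.png');find('plate','scene',2);rect('plate','scene')
E
```

```text
t 20.37 tcp [0.5104 0.2519 0.0055] x [ 0.001  0.    -1.   ] jaw deg 13.1 w 0.7 F [-0.   0.7  0.4] q [0.33 0.17 1.89 0.   1.08 0.1 ]
plate scene [ 5.277e-01  1.932e-01 -3.000e-04] 0.87
plate scene 0.74 705 mean [0.54  0.199] rect [534. 199.] [146.  84.] 13.6
```

View pics/w11.png

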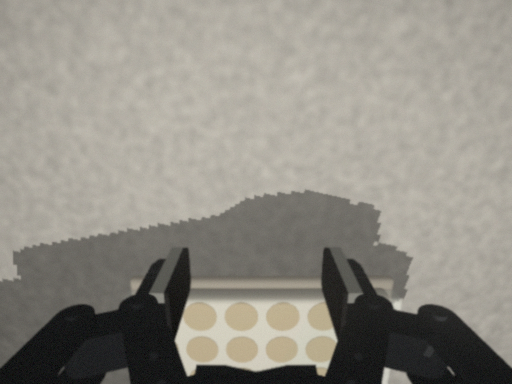

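Emit:
send_rows(motion=[[[0.18,-1.25,0,0,0,-0.02],[0.18,-1.25,0,0,0,-0.02],[0.18,-1.25,0,0,0,-0.02],[0.18,-1.25,0,0,0,-0.02],[0.16,-1.25,0,0,0,-0.02],[0.16,-1.3,0,0,0,0],[0.16,-1.3,0,0,0,0],[0.16,-1.3,0,0,0,0],[0.16,-1.3,0,0,0,0],[0.16,-1.3,0,0,0,0],[0.16,-1.3,0.1,0,0,0]]])

```text
time: 21.48
tool_pos: [0.528, 0.1114, 0.0056]
tool_rot: [0.532, 0.466, 0.532, -0.466]
contact_force: [-0.6, 0.7, -0.4]
gripper_width: 0.704
```

```bash
python3 - <<'E'
from h import *
tool()
snap('scene','s12.png');find('plate','scene',2);find('divider_top','scene')
snap('side','d12.png');find('plate','side',2);rect('plate','side',.024)
E
```

```text
t 21.48 tcp [0.528  0.1114 0.0056] x [-0.001 -0.    -1.   ] jaw deg 7.5 w 0.7 F [-0.6  0.7 -0.4] q [ 0.07  0.11  1.96 -0.    1.07 -0.06]
plate scene [0.5374 0.0532 0.0043] 0.81
divider_top scene [ 0.4606 -0.1118  0.0946] 0.55
divider_top scene [ 0.7487  0.0542 -0.0011] 0.47
plate side [0.5381 0.0557 0.0019] 0.61
plate side 0.81 620 mean [0.53  0.046] rect [533.  47.] [145.  91.] 7.8
plate side 0.16 146 mean [ 0.679 -0.148] rect [ 680. -149.] [ 25. 122.] 56.8
```

View pics/d12.png

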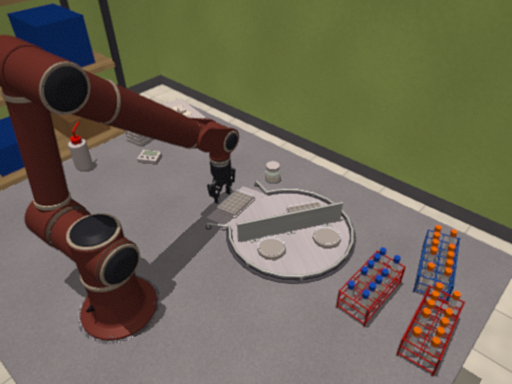

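Emit:
send_rows(motion=[[[0.15,-1.25,0.2,0,0,0],[0.15,-1.25,0.2,0,0,0],[0.15,-1.25,0.15,0,0,0],[0.15,-1.25,0.15,0,0,0],[0.15,-1.25,0.15,0,0,0],[0.15,-1.25,0.1,0,0,0],[0.15,-1.2,0,0,0,0],[0.13,-1,0,0,0,0],[0.1,-0.8,0,0,0,0],[0.08,-0.6,0,0,0,0],[0,0,0,0,0,0]]])

```text
time: 22.7
tool_pos: [0.5419, 0.0006, 0.0153]
tool_rot: [0.532, 0.466, 0.531, -0.467]
contact_force: [0.5, 0.3, -0.1]
gripper_width: 0.699
```

```bash
python3 - <<'E'
from h import *
tool()
snap('scene','s13.png');find('plate','scene',2);find('divider_top','scene')
snap('side','d13.png');find('plate','side',2)
E
```

```text
t 22.7 tcp [0.5419 0.0006 0.0153] x [ 0. -0. -1.] jaw deg 7.5 w 0.7 F [ 0.5  0.3 -0.1] q [-0.14  0.1   1.96 -0.    1.09 -0.27]
plate scene [ 0.4524 -0.1899  0.0047] 0.72
plate scene [ 0.5547 -0.0539  0.0076] 0.57
divider_top scene [ 0.4628 -0.114   0.0972] 0.91
divider_top scene [ 0.6657 -0.1738  0.0096] 0.67
plate side [ 0.5512 -0.0528  0.007 ] 0.82
```

View pics/d13.png

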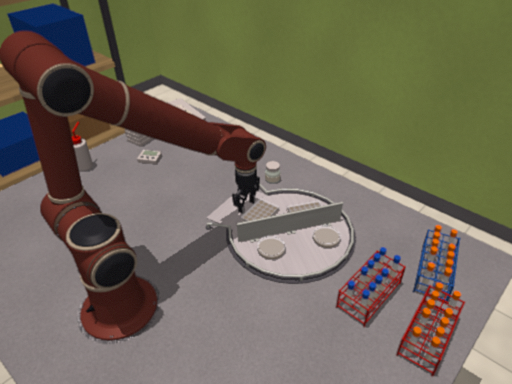

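View pics/s13.png

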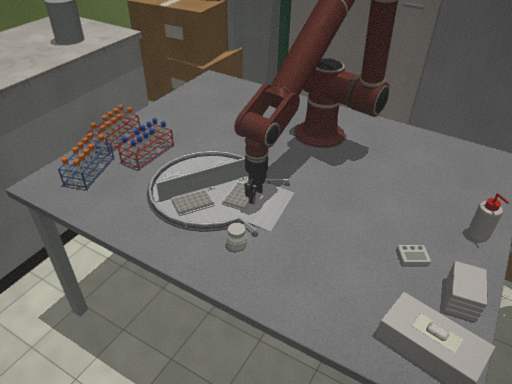

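Emit:
send_rows(motion=[[[0.03,-0.3,0,0,0,0],[0,-0.2,0,0,0,0],[0,0,0,0,0,0],[-0.1,1,0,0,0,0],[-0.2,1.5,0.5,0,0,0],[0,2,3,0,0,0],[0,2,3.5,0,0,0],[0,3,2,0,0,0],[0,4,0,0,0,0],[0,4,0,0,0,0],[0,4,0,0,0,0],[0,0,0,0,0,0]]])

```text
time: 23.95
tool_pos: [0.5382, 0.2183, 0.106]
tool_rot: [0.533, 0.466, 0.534, -0.463]
contact_force: [0.4, -0.8, -0.5]
gripper_width: 0.698
```

```bash
python3 - <<'E'
from h import *
tool()
snap('scene','s14.png')
for q in ['dish','dish_home','plate','plate_home','divider_top','pot','timer','rack']: find(q,'scene',3)
snap('side','d14.png')
for q in ['dish','dish_home','plate','plate_home','divider_top','pot','timer','rack']: find(q,'side',3)
g=np.radians(7.5);u=np.array([np.cos(g),np.sin(g)]);v=np.array([-u[1],u[0]]);c=np.array([.552,-.057])
ex=[[np.r_[c+a*u+b*v,.008] for a,b in [(-.064,-.043),(.064,-.043),(.064,.043),(-.064,.043),(-.064,-.043)]]]
overlay('scene',[.5655,-.179],97,147.7,'s14.png',(130,130,330,250),ex)
overlay('side',[.5655,-.179],97,147.7,'d14.png',(200,170,370,290),ex)
E
```

```text
t 23.95 tcp [0.5382 0.2183 0.106 ] x [ 0.001  0.003 -1.   ] jaw deg 7.9 w 0.7 F [ 0.4 -0.8 -0.5] q [0.26 0.06 1.83 0.   1.26 0.12]
dish scene [ 0.6112 -0.2963  0.0066] 0.66
dish_home scene [ 0.4493 -0.1901  0.0051] 0.47
plate scene [ 0.555  -0.059   0.0068] 0.74
plate_home scene [ 0.668  -0.1732  0.0087] 0.78
divider_top scene [ 0.4619 -0.1113  0.0942] 0.83
pot scene [7.531e-01 5.720e-02 1.000e-04] 0.57
timer scene [ 5.079e-01  5.416e-01 -5.000e-04] 0.59
timer scene [ 0.5547 -0.0608  0.0085] 0.51
rack scene [ 0.5122 -0.5154  0.0021] 0.8
rack scene [ 0.6674 -0.176   0.0114] 0.61
dish side [ 0.6112 -0.2946  0.0069] 0.8
dish_home side [ 0.4556 -0.1865  0.003 ] 0.59
plate side [ 0.55   -0.0534  0.0077] 0.77
plate_home side [ 0.5491 -0.0552  0.0072] 0.75
plate_home side [ 0.6661 -0.1745  0.0094] 0.68
divider_top side [ 0.4637 -0.1139  0.0883] 0.78
pot side [0.7502 0.0546 0.0013] 0.78
timer side [ 0.5127  0.5459 -0.0018] 0.58
rack side [ 0.5126 -0.5188  0.0016] 0.55
```

View pics/o_s14.png

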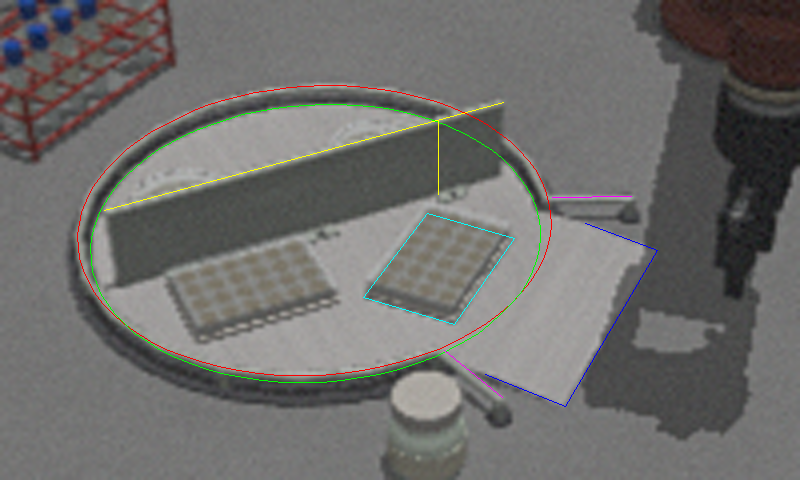

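View pics/o_d14.png

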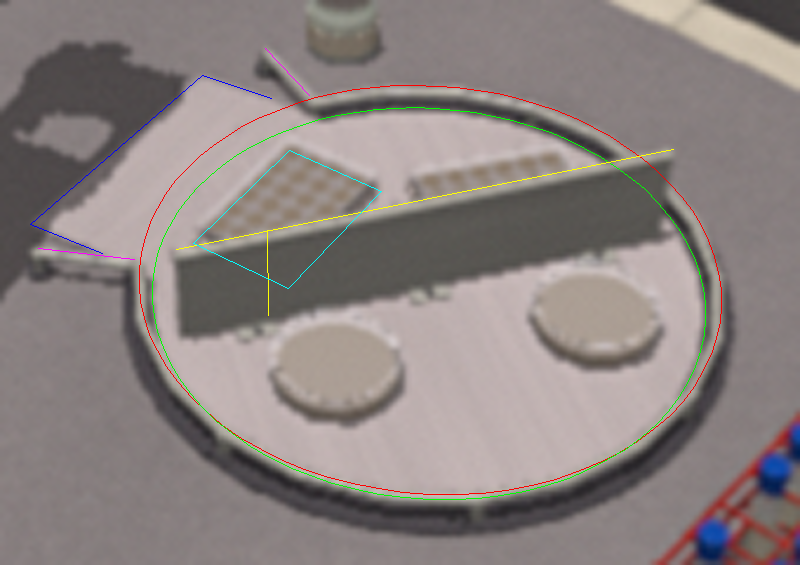

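```bash
python3 - <<'E'
from h import *
print(manip.job_done()); tool()
E
```

```text
the job is handed in; nothing more can be done
None
the job is handed in; nothing more can be done
```

Both strays are on the tray and the job was handed in at about 25 s of the 70 s. The dish is on the dishes' side of the divider and the plate is on the plates' side.

**How it was done:** I turned the tray about 80° by its divider and slid the dish up the ramp between the half-open fingers. I then turned the tray about 165° further in two pushes, slid the plate sideways into line, and pushed it up the ramp.

**Last checks**, from both fixed cameras with the gripper clear:

| Item | Position (x, y in m) | Distance from axis | Outer edge or corner (disc radius 200 mm) |
|---|---|---|---|
| dish | about (0.611, −0.295) | about 125 mm | within about 172 mm |
| plate | about (0.552, −0.056) | about 123 mm | within about 180 mm |

- **Flatness:** all four pieces looked flat and clear of the divider and of each other. The plate lies at an angle to the divider, with about 17 mm worked out between them.
- **Things to leave alone:** the rack, pot and timer read within about 5 mm of their first readings, which is the detectors' own spread.
- **Forces:** the contact force readings I took stayed at about 5 N or less.

**Disagreements:**
- The two cameras differed by about 5 mm on the plate.
- The detectors gave some false labels, such as calling tray pieces a timer or a rack. I ignored those because the pictures showed otherwise.
- My overlay of the tray model on the side picture sat about 2 pixels high.

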